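# Shut and bolt the slide dry box

## Robot

A 6-joint arm with a two-finger parallel gripper is mounted at the origin on a cart in front of the work surface, level with it; the furniture and walls round the work are solid. World frame = base frame: x ahead of the robot, y to its left, z up, the work surface at z = 0. Lengths are in m, angles in rad, forces in N, time in s.
With the tool pointing down it reaches from about 0.35 to 0.85 m from the base axis. Payload 8.1 kg.
Tool frame: the origin (TCP) lies at the very end of the fingers, on their centre line; the grasp point (between the pads) lies robot.grip_point_offset behind it (robot.grip_point_offset is the distance from the TCP to the grasp point, in m); z points along the fingers, y is the line along which they close (so a half turn about z gives the same grasp; the last joint's range is limited). The gripper opens to 93 mm and grips with 3 to 60 N. Pads are 15 mm wide; open, the fingers measure 128 mm over their backs; the gripper's body (75 mm by 188 mm) begins 65 mm behind the grasp point.
Start: joints at [1.038, 0.13, 1.488, -0, 1.523, -0.085], TCP at [0.26, 0.541, 0.219] pointing down, gripper open.
Joint ranges: [-2.96, 2.96], [-0.89, 2.26], [0.02, 2.5], [-1.34, 4.48], [0, 2.73], [-2.66, 2.66]. Speed limits (rad/s): [2.39, 2.39, 2.79, 3.14, 3.14, 3.14].

## Interface

Orientations are given as a rotation vector (axis times angle).
In Python, from plant import robot, eyes gives the robot as it stands. The module is installed in compiled form; this text tells all that it offers.
- The arm moves only by the tool apply_moves, never from a script. Its argument "steps" is one flat list of numbers, 7 for each row, row after row: the shift along the tool's x, y, z in units of 30 mm (1.0 is 30 mm), then the turn, a rotation vector about the tool's x, y, z in units of 6 degrees (1.0 is 6 degrees), then the opening in per cent of the stroke, from 0 (shut) to 100 (fully open). In form: [dx, dy, dz, ax, ay, az, fingers, dx, dy, dz, ax, ay, az, fingers, ...]. A call has 1 to 12 rows; each row shifts and turns the commanded pose from where the row before left it, along the tool's axes as they then stand; what a row does not reach is not made up. A row lasts 1/12 s, in which the tool goes at most 41.7 mm and 7.16 degrees, less where a joint would pass 70% of its speed; a pose out of reach is approached as far as the arm can. A call is refused whole if a number of a shift passes 1 or a number of a turn 1, either way. A call with a gripper value outside its range is refused whole. The fingers move at their own pace and stop on an object; "grip_force" is the grip in N (left out, the last holds). Time passes only in rows, so rows that do not move let the fingers close. It gives the time, the measured TCP pose, the force, the opening and the grip force at its end, in the units of the state.
- robot.read_state(): the state, without advancing time (a new reading comes with each control period).
- eyes.read_camera(name): name is "scene" or "top" or "wrist"; returns the picture (420x560x3 uint8, red, green, blue); there is no depth.
- eyes.calibration(name): a dict with "K" (3x3 intrinsics, pixels), "R" (3x3) and "t" (3): a world point X has camera coordinates R X + t. Camera axes: x right, y down, z forward; pixel columns grow to the right and rows downward; lengths in m; the calibration is good to about 2 mm. A picture is of the moment at which its call begins: read the wrist's pose just before it. calibration takes no time and is no camera call; for the wrist camera it gives the pose at the moment of the call.
- robot.close_job(): hands the job in; it is judged then, once.
Trained networks look in the newest picture that a camera, given by its name, has taken for a name from the list of things; names that differ only in an ending like _2 or _b are one class to them, and where a whole thing is asked for, a point or a joint stands for the part that bears it (a point fixed in the world has none). Each returns a list of dicts, best first, with "conf" (0 to 1); they miss things now and then, are a little off and sometimes report something else, mostly with a low value. They report only what shows in the picture. A call takes as long as a camera call.
- eyes.search_frame(camera, thing): "rect" ([left, top, width, height] in pixels, round what is visible of it).
- eyes.place_of(camera, thing): "xy" ([column, row] in pixels: a listed point, or the origin of a listed thing).
The state is a dict: "t": time; "q": joint angles; "dq": joint speeds; "joint_torque": joint torques, N m; "tool_pos": TCP position; "orientation": TCP orientation; "force": force on the tool from outside, world axes, zero at the start; "wrist_torque": the same for the moment, N m; "opening": finger opening in m; "gripper_force": force on a finger pad.
Only numpy, scipy, OpenCV 4.12 (cv2) and the standard library are available. Lean on these libraries where they do the work, as an engineer would, in place of code of your own. Each camera call takes 0.05 s, during which the arm holds its last target. There are 200 camera calls.

## Task

Shut the dry box so that it is sealed: swing its lid down, then hold the lid down by the knob of its barrel bolt, squeezing the foam seal until you feel the lid land on its ledge, slide the bolt fully across through the keeper to the end of its travel, and turn its handle all the way down towards the front into the notch. Go by feel and gently: never press on the lid with more than about 15 N, do not ram the bolt or force the handle in its slot, and leave the things beside the box where they stand.

Things in the scene. Friction and masses are not known exactly. Their poses are not given: they have to be found in the camera images.
- case: Grey steel dry box with a white lid, 200 (x) x 280 (y) x 92 (z) mm, fixed to the desk. Origin: centre of its underside; x from front to back, y to the left, z up. The lid covers the well at +y; a fixed deck (y -140 to -63, top at z 92) at -y carries a black round cap (8 mm high) and the keeper. A foam seal inside the front rim holds the lid 7 mm up. Case coordinates below are in mm.
- lid (a joint): Lid angle (rad): 0 flat, top at case z 92; grows as it opens. Hinge along y at case x 98, z 92. Starts 0.25 to 0.45; friction keeps it where left. Let go, it rests on the seal at about 0.037. Pressing at the knob squeezes the seal with 6 to 13 N, rising under 1 N per mm, until the ledge stops it hard; unbolted it springs up again. Once bolted the seal lifts it 1.5 mm at the bolt, against the keeper.
- ledge (a point): Nominal top of the steel ledge that stops the lid right under the bolt, case (-45, -57, 88), where the lid is flat (0 rad). Ledge and keeper are one part, its height set by hand with screws: on each box it is somewhere from 4.5 mm lower to 2.5 mm higher (lid stopped at -0.031 to 0.017 rad), and can only be felt. More than 10 N on the ledge, beyond what the seal takes, is too much.
- lid_corner (a point): Bare spot on top of the lid near its front left corner, case (-62, 105, 92) with the lid flat, moving with it: a place to push it down. The flat lid spans case x -102 to 98, y -57 to 140; the bolt's 2 mm back plate on it spans x -67 to -23, y -53 to 45.
- bolt (a joint): Travel of the bolt (m) towards case -y: 0 drawn back, 0.040 where its handle meets the slot's end (felt as a stop). Starts at 0 to 0.008. It slides with 1 to 2 N, up to 6 N more while rubbing in the keeper, and stays where left. At 0.014 its nose meets the keeper. Only from 0.0385 to 0.040 can the handle drop into the notch.
- barrel (a point): Point on the bolt's axis, which runs along case y at x -45, 13 mm above the lid's top; at y 0, moving with the lid. Steel rod of 10 mm, its nose barely chamfered, in a slotted barrel 22 mm thick (top 24 mm above the lid, y -49 to 41). The notch is the side opening of the slot near its -y end, facing the front.
- keeper (a point): Centre of the keeper's opening at its nominal height, case (-45, -77, 105): a steel staple about 20 mm wide and high, 14 mm deep along y, standing on the deck; really 4.5 mm lower to 2.5 mm higher, as the ledge. It leaves 1 mm above the rod when the lid is on its ledge: with the lid more than about 1 mm off it, the nose strikes the keeper's face.
- handle (a joint): Angle of the bolt's handle about the bolt's axis (rad): 0 standing straight up from the lid, 1.5 (its stop) lying down towards the case's front (-x). Starts upright, held by the slot's walls within about 0.1 rad; slight friction keeps it where left. A knob pinched hard does not swivel freely in the fingers: grip lightly while turning, or push it.
- knob (a point): Centre of the steel ball knob, 16 mm across, on the handle's 8 mm stem, 34 mm from the bolt's axis (42 mm to its end). With the lid flat and handle up it is at case x -45, y 20 minus the bolt's travel, z 139; with the handle down at x -79, z 107. Pressing down on it, pinched firmly, presses the lid.
- bottle: Bystander: small brown bottle, 25 mm across, 52 mm high, to the right of the box. Origin: centre of its underside.
- canister: Bystander: clear canister with a black cap, 42 mm across, 52 mm high, to the right of the box. Origin: centre of its underside.
- cube: Bystander: black filter cube, 34 x 34 x 35 mm, to the left of the box. Origin: centre of its underside.

How it is judged:
On the way, in this order (a step that is already met when the one before it is completed fails the run):
1. the lid is down on its seal (below 0.06 rad) (value of joint lid below 0.06 rad), for 0.1 s.
2. the bolt is across, through the keeper (beyond 36 mm, lid below 0.036 rad) (value of joint bolt above 0.036 m and value of joint lid below 0.036 rad), for 0.1 s.
At the end, for the whole second after the job is handed in: the lid is held down (below 0.036 rad) by the bolt, which is across through the keeper (beyond 36 mm of 40), its handle lies down in the notch (beyond 1.25 rad of 1.5), and the three bystanders are within 20 mm of where they stood (all of step 2 and value of joint handle above 1.25 rad and distance of each of bottle, canister, cube from where it was at the start of the episode below 0.02 m); the robot touches nothing.
It fails at once if the lid is pressed onto its ledge with over 10 N (contact force between lid and striker_c0 above 10 N).
It fails at once if the bolt is rammed or levered against the keeper with over 20 N (contact force between bolt and striker above 20 N).
It fails at once if the handle is forced against its slot with over 20 N (contact force between handle and lid above 20 N).
It fails at once if a bystander is pushed more than 20 mm away (distance of any of bottle, canister, cube from where it was at the start of the episode above 0.02 m).
It also fails if it takes over 72 s, if anything falls off the work surface, if the arm or the gripper's body presses on something with over 40 N, if the wrist force passes 120 N, or if a joint passes its speed limit or range.

## Working session

There is one attempt and no reset: what is moved stays moved. The work goes in short steps, Python scripts to look and compute and a tool call to move; the robot and the scene stay as the last step left them, time stands still between calls to the robot, and variables do not carry over. Pictures are saved under pics/ and viewed, at most 10 in all, crops included, and the job is handed in when it is done.

Besides the shell and the picture viewer there is one more tool, called after ">>>" as a command line: name --argument value ..., lists and objects as JSON in quotes. apply_moves: Moves the arm, as the interface text tells. Its arguments: {"type":"object","properties":{"steps":{"type":"array"},"grip_force":{"type":"number"}},"required":["steps"]}

```bash
mkdir -p pics
cat > h.py <<'E'
import numpy as np, cv2
from plant import robot, eyes
from scipy.spatial.transform import Rotation as R
def ray(cam,xy,cal=None):
    c=cal or eyes.calibration(cam); K,Rr,t=map(np.array,(c["K"],c["R"],c["t"]))
    d=Rr.T@np.linalg.solve(K,[xy[0],xy[1],1]); return -Rr.T@t, d/np.linalg.norm(d)
def atz(cam,xy,z):
    o,d=ray(cam,xy); return o+d*(z-o[2])/d[2]
def proj(cam,X):
    c=eyes.calibration(cam); p=np.array(c["K"])@(np.array(c["R"])@np.array(X)+np.array(c["t"])); return p[:2]/p[2]
E
python3 - <<'E'
from h import *
s=robot.read_state(); print({k:np.round(v,4) for k,v in s.items()}, robot.grip_point_offset)
ims=[]
for c in ("scene","top"):
    im=eyes.read_camera(c); cv2.imwrite(f"pics/{c}0.png",im[:,:,::-1])
    o,_=ray(c,(280,210)); print(c,"cam",o.round(3))
    for th in ("case","lid","lid_corner","barrel","keeper","knob","ledge","bottle","canister","cube"):
        r=eyes.place_of(c,th)
        print(c,th,[(np.round(x["xy"],1).tolist(),round(x["conf"],2)) for x in r[:2]])
E
```

```text
{'t': np.float64(0.0), 'q': array([ 1.0376,  0.1312,  1.4893,  0.    ,  1.523 , -0.0854]), 'dq': array([-0.0005,  0.0011, -0.0014, -0.0006,  0.0004,  0.0003]), 'joint_torque': array([-1.50000e-03, -5.59873e+01, -4.91737e+01,  7.66000e-02,
        3.63000e-02, -2.00000e-04]), 'tool_pos': array([0.2595, 0.5404, 0.2176]), 'orientation': array([-6.9750e-01, -3.0626e+00,  2.8000e-03]), 'force': array([ 0.5577, -0.4259, -0.1227]), 'wrist_torque': array([ 0.0109,  0.0042, -0.0026]), 'gripper_force': np.float64(0.0), 'opening': np.float64(0.0927)} 0.0188
scene cam [0.226 0.706 0.963]
scene case [([300.7, 218.4], 0.73)]Traceback (most recent call last):
  File "<stdin>", line 8, in <module>
ValueError: it knows: barrel, bottle, canister, case, cube, keeper, knob, ledge, lid_corner
```

View pics/scene0.png

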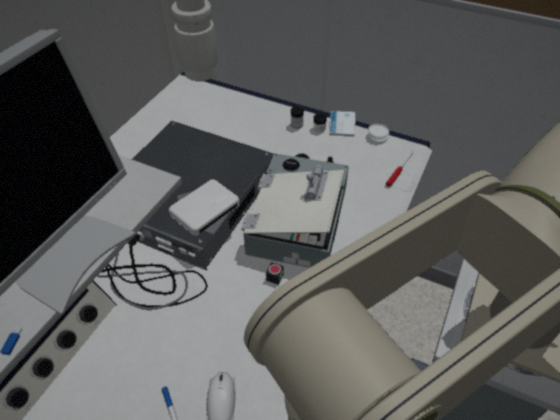

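The scene view shows the box near (295,210), with its lid half open and the bolt near (318,182). The cube is at (274,270), and the canister and bottle are at about (297,118) and (320,123).

Run:
```python
from h import *
for c in ("scene","top"):
    im=eyes.read_camera(c); cv2.imwrite(f"pics/{c}1.png",im[:,:,::-1])
    o,_=ray(c,(280,210)); print(c,"cam",o.round(3))
    for th in ("case","lid_corner","barrel","keeper","knob","ledge","bottle","canister","cube"):
        r=eyes.place_of(c,th)
        print(c,th,[(np.round(x["xy"],1).tolist(),round(x["conf"],2)) for x in r[:2]])
```

```text
scene cam [0.226 0.706 0.963]
scene case [([298.3, 219.3], 0.9), ([315.0, 180.3], 0.74)]
scene lid_corner [([314.0, 219.2], 0.94)]
scene barrel [([310.5, 180.1], 0.57)]
scene keeper [([323.6, 173.4], 0.92)]
scene knob []
scene ledge [([320.1, 187.6], 0.89)]
scene bottle [([330.9, 172.6], 0.42)]
scene canister [([309.9, 174.4], 0.15)]
scene cube [([276.7, 277.0], 0.76)]
top cam [0.468 0.014 0.95 ]
top case [([320.6, 220.2], 0.74)]
top lid_corner [([277.8, 248.5], 0.8)]
top barrel [([328.9, 225.1], 0.6)]
top keeper [([364.6, 231.2], 0.86)]
top knob [([242.6, 227.1], 0.57), ([321.1, 224.7], 0.38)]
top ledge [([358.0, 232.4], 0.72)]
top bottle [([410.1, 224.4], 0.62)]
top canister [([394.9, 189.4], 0.67)]
top cube [([241.8, 229.2], 0.81)]
```

View pics/top1.png

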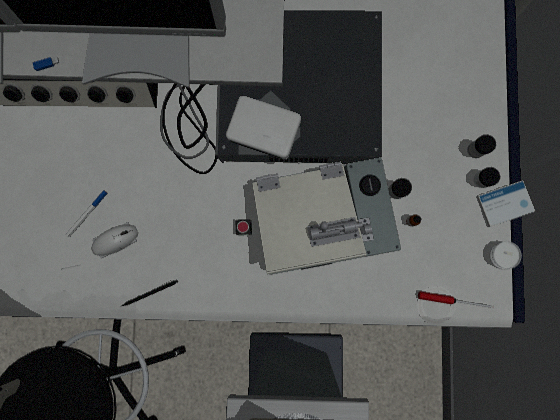

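The top view shows the box turned about 10°. Its deck corners are at about (383,158) and (400,251), the bolt is around (335,231), and the hinge is at the back. I'll fit the pose next and crop the bolt.

```bash
cat > fit.py <<'E'
from h import *
from scipy.optimize import least_squares
def lidpt(p,th):  # case mm with lid flat -> case mm
    dx,dz=p[0]-98,p[2]-92
    # opening lifts the front (-x side)
    return np.array([98+dx*np.cos(th)+dz*np.sin(th),p[1],92-dx*np.sin(th)+dz*np.cos(th)])
def world(v,p):
    c,s=np.cos(v[2]),np.sin(v[2]); p=np.asarray(p)/1000
    return np.array([v[0]+c*p[0]-s*p[1],v[1]+s*p[0]+c*p[1],p[2]])
E
python3 - <<'E'
from fit import *
obs=[("scene",(-62,105,92),1,(314,219.2)),("scene",(-45,0,105),1,(310.5,180.1)),("scene",(-45,-77,105),0,(323.6,173.4)),("scene",(-45,-57,88),0,(320.1,187.6)),("scene",(0,0,0),0,(298.3,219.3)),
("top",(-62,105,92),1,(277.8,248.5)),("top",(-45,0,105),1,(328.9,225.1)),("top",(-45,-77,105),0,(364.6,231.2)),("top",(-45,-57,88),0,(358,232.4)),("top",(0,0,0),0,(320.6,220.2)),
("top",(-100,-140,92),0,(400,251)),("top",(100,-140,92),0,(383,158))]
def res(v): return np.concatenate([proj(c,world(v,lidpt(p,v[3]) if l else p))-np.array(o) for c,p,l,o in obs])
f=least_squares(res,[.45,-.05,.15,.35],loss="soft_l1"); print(f.x.round(4)); print(f.fun.reshape(-1,2).round(1))
np.save("v.npy",f.x); v=f.x
for n,p in (("knob",(-45,16,139)),("corner",(-62,105,92)),("flcorner",(-102,140,92)),("frcorner",(-102,-57,92))): 
  w=world(v,lidpt(p,v[3])); print(n,w.round(3),proj("top",w).round(),proj("scene",w).round())
for c,o,w,h in (("top",(235,145),180,140),("scene",(235,130),140,140)):
  im=cv2.imread(f"pics/{c}1.png")[o[1]:o[1]+h,o[0]:o[0]+w]; cv2.imwrite(f"pics/{c}c.png",cv2.resize(im,None,fx=4,fy=4,interpolation=cv2.INTER_CUBIC)[:600])
a=cv2.imread("pics/topc.png"); a=cv2.resize(a,(480,373)); b=cv2.resize(cv2.imread("pics/scenec.png"),(320,320)); 
o=np.zeros((373,800,3),np.uint8); o[:,:480]=a; o[:320,480:]=b; cv2.imwrite("pics/c1.png",o)
for th,p in (("bottle",(410,224.4)),("canister",(394.9,189.4)),("cube",(241.8,229.2))): print(th,atz("top",p,0).round(3))
E
```

```text
[ 0.5538 -0.049   0.1978  0.3865]
[[-3.1 -2. ]
 [ 1.5  0.7]
 [ 0.2  2.5]
 [ 1.8 -1.3]
 [ 0.   3.5]
 [ 0.4 -0.6]
 [ 0.8  2.4]
 [ 1.1 -1.2]
 [-3.1 -0.1]
 [ 0.7 -0.4]
 [-0.4  0. ]
 [-2.5 -0.1]]
knob [ 0.534 -0.037  0.189] [321. 221.] [305. 175.]
corner [0.484 0.044 0.152] [278. 248.] [311. 217.]
flcorner [0.441 0.071 0.167] [263. 270.] [325. 228.]
frcorner [ 0.479 -0.122  0.167] [365. 252.] [341. 166.]
bottle [ 0.547 -0.254  0.   ]
canister [ 0.628 -0.219  0.   ]
cube [0.529 0.135 0.   ]
```

View pics/c1.png

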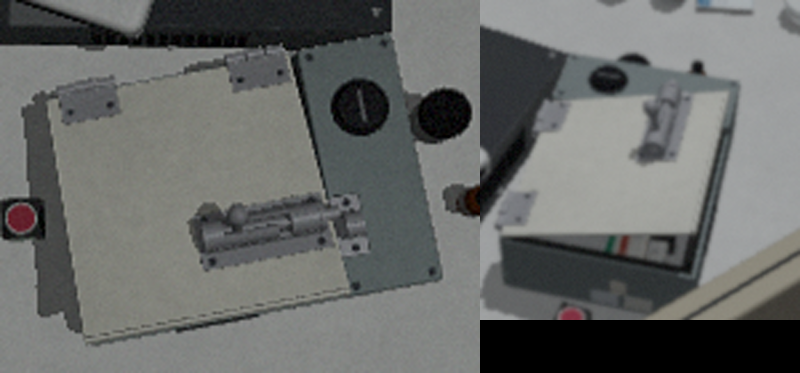

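The crop shows the handle upright, with the knob at about (324,225) in top-image pixels. The lid corners are at (268,272), (366,254) and (253,182). I'll refit with these and with the travel.

```bash
cat > fit2.py <<'E'
from fit import *
obs=[("scene",(-62,105,92),1,(314,219.2),1),("scene",(-45,0,105),1,(310.5,180.1),1),("scene",(-45,-77,105),0,(323.6,173.4),1),("scene",(-45,-57,88),0,(320.1,187.6),1),("scene",(0,0,0),0,(298.3,219.3),.5),
("top",(-62,105,92),1,(277.8,248.5),1),("top",(-45,0,105),1,(328.9,225.1),.5),("top",(-45,-77,105),0,(364.6,231.2),1),("top",(-45,-57,88),0,(358,232.4),.5),("top",(0,0,0),0,(320.6,220.2),.5),
("top",(-100,-140,92),0,(400,249.5),2),("top",(100,-140,92),0,(381,158.5),2),("top",(-102,140,90),1,(267.5,273),2),("top",(-102,-57,92),1,(366.3,254),2),("top",(98,140,92),1,(253,182.5),2),("top",(-45,20,139),1,(324.2,224.9),2)]
def res(v,w=1): return np.concatenate([(proj(c,world(v,lidpt(np.array(p)-[0,v[4]*1000*(p[2]==139),0],v[3]) if l else p))-np.array(o))*(k if w else 1) for c,p,l,o,k in obs])
E
python3 - <<'E'
from fit2 import *
f=least_squares(res,[.55,-.05,.17,.35,.004],loss="soft_l1",x_scale=[.1,.1,.1,.1,.01]); print(f.x.round(4)); print(res(f.x,0).reshape(-1,2).round(1).tolist())
np.save("v.npy",f.x); v=f.x
for th in (v[3],.2,.03): print("corner",th,world(v,lidpt((-62,105,92),th)).round(4),"knob",world(v,lidpt((-45,20-1000*v[4],139),th)).round(4))
s=robot.read_state(); print(R.from_rotvec(s["orientation"]).as_matrix().round(3))
E
```

```text
[ 0.5543 -0.0515  0.2035  0.316   0.0059]
[[-1.0, 0.6], [3.4, 3.0], [0.3, 1.7], [1.8, -2.1], [0.3, 2.8], [2.4, 1.4], [2.1, 4.7], [2.4, -1.6], [-1.9, -0.6], [1.8, -0.6], [1.0, 0.9], [0.3, -1.2], [-1.6, -0.1], [-0.1, -0.2], [-1.4, 0.2], [-0.1, -0.4]]
corner 0.315976140846731 [0.4801 0.0404 0.1417] knob [ 0.5286 -0.0424  0.1811]
corner 0.2 [0.4755 0.0395 0.1238] knob [ 0.5193 -0.0443  0.1665]
corner 0.03 [0.4724 0.0388 0.0968] knob [ 0.5088 -0.0465  0.1433]
[[-0.901  0.433 -0.   ]
 [ 0.433  0.901  0.   ]
 [ 0.     0.    -1.   ]]
```

```bash
cat >> h.py <<'E'
def plan(target,yawturn=0.0):
    """yawturn: world turn about z (rad), done first; then shift to target. Prints units per tool axis"""
    s=robot.read_state(); Rm=R.from_rotvec(s["orientation"])
    print("tcp",s["tool_pos"].round(4),"t",round(s["t"],2),"F",np.round(s["force"],2),"open",round(s["opening"],4),"gf",round(float(s["gripper_force"]),1))
    rv=(Rm.inv()*R.from_rotvec([0,0,yawturn])*Rm).as_rotvec(); print("turn units",(rv/np.radians(6)).round(2))
    R2=R.from_rotvec([0,0,yawturn])*Rm; d=R2.inv().apply(np.array(target)-s["tool_pos"])/.03; n=int(np.ceil(max(np.abs(d).max(),np.linalg.norm(d)*30/38)))
    print("shift units",d.round(3),"rows",n,"each",(d/max(n,1)).round(3)); print("axes",R2.as_matrix().round(3).tolist())
E
python3 - <<'E'
from h import *
m=R.from_rotvec(robot.read_state()["orientation"]).as_matrix()
plan([.478,.040,.175],np.pi/2+.2035-np.arctan2(m[1,1],m[0,1]))
E
```

```text
tcp [0.2598 0.5409 0.2186] t 1.1 F [-0.47  0.09 -0.58] open 0.0928 gf 0.0
turn units [ 0.    0.   -6.22]
shift units [ -3.751 -17.822   1.454] rows 18 each [-0.208 -0.99   0.081]
axes [[-0.979, -0.202, -0.0], [-0.202, 0.979, 0.0], [0.0, 0.0, -1.0]]
```

>>> apply_moves --steps '[0,0,0,0,0,-0.889,0,0,0,0,0,0,-0.889,0,0,0,0,0,0,-0.889,0,0,0,0,0,0,-0.889,0,0,0,0,0,0,-0.889,0,0,0,0,0,0,-0.889,0,0,0,0,0,0,-0.889,0,-0.208,-0.99,0,0,0,0,0,-0.208,-0.99,0,0,0,0,0,-0.208,-0.99,0,0,0,0,0,-0.208,-0.99,0,0,0,0,0,-0.208,-0.99,0,0,0,0,0]' --grip_force 30

```text
t: 2.1
tool_pos: [0.3207, 0.4005, 0.2186]
orientation: [-0.32, 3.125, 0.0]
force: [1.4, 0.1, -0.4]
opening: 0.0179
gripper_force: 0.0
```

>>> apply_moves --steps '[-0.208,-0.99,0,0,0,0,0,-0.208,-0.99,0,0,0,0,0,-0.208,-0.99,0,0,0,0,0,-0.208,-0.99,0,0,0,0,0,-0.208,-0.99,0,0,0,0,0,-0.208,-0.99,0,0,0,0,0,-0.208,-0.99,0,0,0,0,0,-0.208,-0.99,0,0,0,0,0,-0.208,-0.99,0,0,0,0,0,-0.208,-0.99,0,0,0,0,0,-0.208,-0.99,0,0,0,0,0,-0.208,-0.99,0,0,0,0,0]'

```text
t: 3.1
tool_pos: [0.4663, 0.0664, 0.2189]
orientation: [-0.319, 3.125, -0.0]
force: [0.1, -0.5, -0.2]
opening: 0.0005
gripper_force: 0.0
```

Run:
```python
from h import *
m=R.from_rotvec(robot.read_state()["orientation"]).as_matrix()
plan([.480,.040,.155],np.pi/2+.2035-np.arctan2(m[1,1],m[0,1]))
im=eyes.read_camera("wrist"); cv2.imwrite("pics/w0.png",im[:,:,::-1])
for th in ("knob","barrel","keeper","lid_corner"): print(th,[(np.round(x["xy"],1).tolist(),round(x["conf"],2)) for x in eyes.place_of("wrist",th)[:2]])
```

```text
tcp [0.4663 0.0664 0.2189] t 3.1 F [ 0.06 -0.47 -0.16] open 0.0005 gf 0.0
turn units [0. 0. 0.]
shift units [-0.268 -0.953  2.13 ] rows 3 each [-0.089 -0.318  0.71 ]
axes [[-0.979, -0.202, 0.001], [-0.202, 0.979, 0.0], [-0.001, -0.0, -1.0]]
knob [([115.8, 282.0], 0.83)]
barrel [([115.7, 249.4], 0.82)]
keeper [([51.0, 223.5], 0.71)]
lid_corner [([246.9, 223.9], 0.65)]
```

>>> apply_moves --steps '[-0.089,-0.318,0.5,0,0,0,0,-0.089,-0.318,0.6,0,0,0,0,-0.089,-0.318,0.6,0,0,0,0,0,0,0.3,0,0,0,0,0,0,0.3,0,0,0,0,0,0,0.3,0,0,0,0]'

```text
t: 3.85
tool_pos: [0.4793, 0.0426, 0.1404]
orientation: [-0.321, 3.125, 0.001]
force: [0.2, -0.3, 0.4]
opening: 0.0005
gripper_force: 0.3
```

>>> apply_moves --steps '[0.03,0,0.3,0,0,0,0,0.03,0,0.3,0,0,0,0,0.03,0,0.2,0,0,0,0]'

```text
t: 4.1
tool_pos: [0.4766, 0.0414, 0.1158]
orientation: [0.321, -3.125, -0.0]
force: [-0.6, 0.6, 0.6]
opening: 0.0007
gripper_force: 0.3
```

>>> apply_moves --steps '[0.03,0,0.2,0,0,0,0,0,0,0.15,0,0,0,0,0,0,0.1,0,0,0,0,0,0,0.07,0,0,0,0]'

```text
t: 4.43
tool_pos: [0.4759, 0.0407, 0.1007]
orientation: [0.319, -3.125, 0.0]
force: [-1.4, -0.0, 0.8]
opening: 0.0005
gripper_force: 0.2
```

Run:
```python
from h import *
plan([.48,.04,.11])
im=eyes.read_camera("scene"); cv2.imwrite("pics/s2.png",im[:,:,::-1])
```

```text
tcp [0.4759 0.0407 0.1007] t 4.43 F [-1.4  -0.01  0.82] open 0.0005 gf 0.2
turn units [ 0.  0. -0.]
shift units [-0.129 -0.051 -0.309] rows 1 each [-0.129 -0.051 -0.309]
axes [[-0.979, -0.202, -0.0], [-0.202, 0.979, -0.0], [0.0, 0.0, -1.0]]
```

>>> apply_moves --steps '[0,0,0.07,0,0,0,0,0,0,0.05,0,0,0,0,0,0,0.03,0,0,0,0,0,0,0,0,0,0,0]'

```text
t: 4.82
tool_pos: [0.4763, 0.0407, 0.0969]
orientation: [-0.32, 3.125, -0.0]
force: [-0.8, 0.3, 2.8]
opening: 0.0005
gripper_force: 1.6
```

>>> apply_moves --steps '[0,0,-0.8,0,0,0,0,0,0,-1,0,0,0,0,0,0,-1,0,0,0,100,0,0,-1,0,0,0,100]'

```text
t: 5.15
tool_pos: [0.4756, 0.0408, 0.2115]
orientation: [0.32, -3.125, -0.0]
force: [1.3, 0.3, 0.4]
opening: 0.0094
gripper_force: 0.0
```

Run:
```python
from h import *
k=[.509,-.0465,.143]
plan([.509,-.0465,.22]); s=robot.read_state()
o,d=ray("wrist",(280,210)); m=R.from_rotvec(s["orientation"])
print("cam in tool",m.inv().apply(o-s["tool_pos"]).round(3),"axis",m.inv().apply(d).round(3),"knob px",proj("wrist",k).round())
im=eyes.read_camera("wrist"); cv2.imwrite("pics/w1.png",im[:,:,::-1])
for th in ("knob","barrel","keeper","lid_corner"): print(th,[(np.round(x["xy"],1).tolist(),round(x["conf"],2)) for x in eyes.place_of("wrist",th)[:2]])
im=eyes.read_camera("top")
for th in ("knob","barrel","keeper","lid_corner"): print(th,[(np.round(x["xy"],1).tolist(),round(x["conf"],2)) for x in eyes.place_of("top",th)[:2]])
```

```text
tcp [0.4756 0.0408 0.2115] t 5.15 F [1.27 0.3  0.44] open 0.0094 gf 0.0
turn units [0. 0. 0.]
shift units [-0.501 -3.073 -0.283] rows 4 each [-0.125 -0.768 -0.071]
axes [[-0.979, -0.202, -0.001], [-0.202, 0.979, 0.0], [0.001, 0.0, -1.0]]
cam in tool [ 0.074  0.001 -0.166] axis [-0.272 -0.005  0.962] knob px [163. 237.]
knob [([163.9, 241.6], 0.74)]
barrel [([162.1, 223.4], 0.85)]
keeper [([75.7, 222.8], 0.73)]
lid_corner [([279.4, 201.3], 0.65)]
knob []
barrel []
keeper [([363.4, 230.8], 0.92)]
lid_corner []
```

View pics/w1.png

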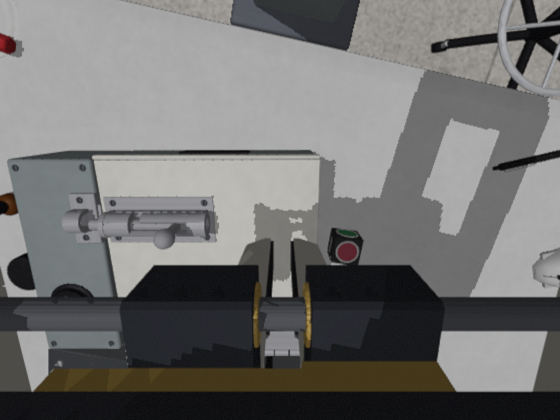

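Wrist view: the lid is down, the box edges run level with the image (so the yaw is right), and the knob is at (164,240) as predicted. Next I'll move above the knob.

>>> apply_moves --steps '[-0.125,-0.768,-0.15,0,0,0,100,-0.125,-0.768,-0.15,0,0,0,100,-0.125,-0.768,0,0,0,0,100,-0.125,-0.768,0,0,0,0,100,0,0,0,0,0,0,100,0,0,0,0,0,0,100]'

```text
t: 6.15
tool_pos: [0.5091, -0.0472, 0.2186]
orientation: [0.316, -3.124, -0.001]
force: [0.1, 0.1, -0.1]
opening: 0.0891
gripper_force: 0.0
```

Run:
```python
from h import *
k=[.509,-.0465,.143]
plan([.509,-.0465,.155]); print("knob px",proj("wrist",k).round())
im=eyes.read_camera("wrist"); cv2.imwrite("pics/w2.png",im[:,:,::-1])
for th in ("knob","barrel","keeper","lid_corner"): print(th,[(np.round(x["xy"],1).tolist(),round(x["conf"],2)) for x in eyes.place_of("wrist",th)[:2]])
for r in eyes.place_of("wrist","knob")[:1]: print("knob at z",atz("wrist",r["xy"],.143).round(4))
```

```text
tcp [ 0.5091 -0.0472  0.2186] t 6.15 F [ 0.12  0.08 -0.14] open 0.0891 gf 0.0
turn units [0. 0. 0.]
shift units [-0.006  0.022  2.122] rows 3 each [-0.002  0.007  0.707]
axes [[-0.98, -0.2, -0.002], [-0.2, 0.98, 0.0], [0.001, 0.001, -1.0]]
knob px [282. 217.]
knob [([283.6, 219.5], 0.84)]
barrel [([267.4, 203.1], 0.59)]
keeper [([177.2, 201.2], 0.93)]
lid_corner [([381.4, 181.4], 0.68)]
knob at z [ 0.5115 -0.0428  0.143 ]
```

View pics/w2.png

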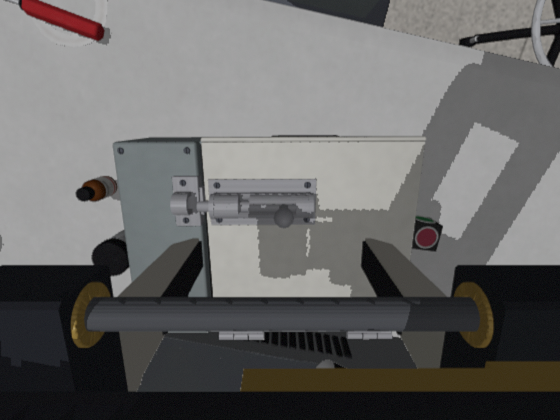

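Wrist view from above: the knob is at (284,215), centred between the fingers, and the keeper at (182,203) stays clear of them. I'll go down and pinch.

>>> apply_moves --steps '[-0.02,0.02,0.9,0,0,0,70,-0.02,0.02,0.9,0,0,0,60,0,0,0.8,0,0,0,50,0,0,0.35,0,0,0,40,0,0,0,0,0,0,30,0,0,0,0,0,0,25,0,0,0,0,0,0,22,0,0,0,0,0,0,18,0,0,0,0,0,0,14,0,0,0,0,0,0,14]' --grip_force 8

```text
t: 7.28
tool_pos: [0.511, -0.0452, 0.1322]
orientation: [-0.319, 3.123, -0.001]
force: [0.0, 0.2, 0.2]
opening: 0.031
gripper_force: 0.0
```

>>> apply_moves --steps '[0,0,0.04,0,0,0,14,0,0,0.04,0,0,0,14,0,0,0,0,0,0,14,0,0,0,0,0,0,14,0,0,0,0,0,0,10,0,0,0,0,0,0,8]' --grip_force 8

```text
t: 7.78
tool_pos: [0.5103, -0.0452, 0.1286]
orientation: [-0.32, 3.125, -0.0]
force: [-0.1, -0.8, -0.2]
opening: 0.0149
gripper_force: 8.0
```

>>> apply_moves --steps '[0,0,0,0,0,0,5,0,0,0,0,0,0,5,0,0,0,0,0,0,5,0,0,0,0,0,0,5,0,0,0,0,0,0,5]' --grip_force 8

```text
t: 8.2
tool_pos: [0.5103, -0.0451, 0.1286]
orientation: [-0.32, 3.125, -0.0]
force: [1.3, -0.5, -0.5]
opening: 0.015
gripper_force: 8.0
```

Run:
```python
from h import *
im=eyes.read_camera("wrist"); cv2.imwrite("pics/w3.png",cv2.resize(im[130:330,180:400,::-1],None,fx=3,fy=3,interpolation=cv2.INTER_CUBIC))
print(proj("wrist",[.511,-.045,.1443]).round(1))
for th in ("knob","barrel"): print(th,[(np.round(x["xy"],1).tolist(),round(x["conf"],2)) for x in eyes.place_of("wrist",th)[:2]])
```

```text
[280.1 269.3]
knob [([280.9, 267.8], 0.8)]
barrel [([258.7, 239.3], 0.84), ([57.4, 200.0], 0.72)]
```

View pics/w3.png

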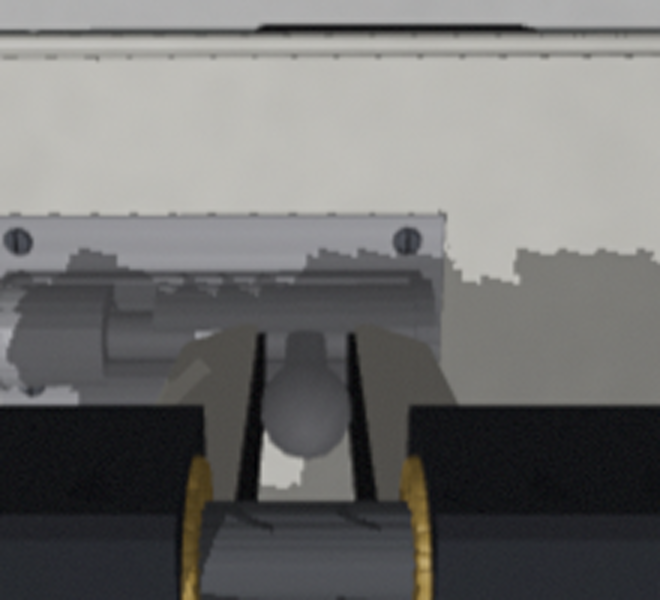

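The knob is pinched cleanly between the pads, at about (281,268) in the full image. Now I'll grip firmly and press down in small steps.

>>> apply_moves --steps '[0,0,0,0,0,0,3,0,0,0,0,0,0,3,0,0,0,0,0,0,3,0,0,0.0333,0,0,0,3,0,0,0,0,0,0,3,0,0,0,0,0,0,3]' --grip_force 45

```text
t: 8.85
tool_pos: [0.5105, -0.045, 0.1281]
orientation: [-0.32, 3.125, -0.0]
force: [-0.4, 0.3, 4.4]
opening: 0.0137
gripper_force: 45.0
```

>>> apply_moves --steps '[0,0,0.0333,0,0,0,3,0,0,0,0,0,0,3,0,0,0,0,0,0,3]'

```text
t: 9.1
tool_pos: [0.5106, -0.045, 0.1272]
orientation: [-0.32, 3.125, -0.0]
force: [-0.8, -0.2, 5.2]
opening: 0.0141
gripper_force: 45.0
```

>>> apply_moves --steps '[0,0,0.0333,0,0,0,3,0,0,0,0,0,0,3,0,0,0,0,0,0,3]'

```text
t: 9.35
tool_pos: [0.5106, -0.045, 0.1262]
orientation: [-0.32, 3.124, -0.0]
force: [-0.6, 0.6, 5.4]
opening: 0.0135
gripper_force: 45.0
```

>>> apply_moves --steps '[0,0,0.0167,0,0,0,3,0,0,0,0,0,0,3,0,0,0,0,0,0,3]'

```text
t: 9.6
tool_pos: [0.5107, -0.045, 0.1259]
orientation: [-0.32, 3.124, -0.0]
force: [-1.2, -0.3, 6.5]
opening: 0.0135
gripper_force: 45.0
```

>>> apply_moves --steps '[0,0,0.0167,0,0,0,3,0,0,0,0,0,0,3,0,0,0,0,0,0,3]'

```text
t: 9.85
tool_pos: [0.5107, -0.045, 0.1254]
orientation: [-0.32, 3.124, -0.0]
force: [-1.8, -0.2, 7.2]
opening: 0.0134
gripper_force: 45.0
```

>>> apply_moves --steps '[0.025,0,0.0167,0,0,0,3,0,0,0,0,0,0,3,0,0,0,0,0,0,3]'

```text
t: 10.1
tool_pos: [0.5103, -0.0451, 0.1251]
orientation: [-0.32, 3.123, -0.0]
force: [1.2, 0.1, 6.1]
opening: 0.0135
gripper_force: 45.0
```

>>> apply_moves --steps '[0.006,0,0.0167,0,0,0,3,0,0,0,0,0,0,3,0,0,0,0,0,0,3]'

```text
t: 10.35
tool_pos: [0.5102, -0.0451, 0.1247]
orientation: [-0.32, 3.123, -0.0]
force: [0.4, 0.3, 6.4]
opening: 0.0136
gripper_force: 45.0
```

>>> apply_moves --steps '[0.006,0,0.0167,0,0,0,3,0,0,0,0,0,0,3,0,0,0,0,0,0,3]'

```text
t: 10.6
tool_pos: [0.5101, -0.0451, 0.1242]
orientation: [-0.32, 3.123, -0.0]
force: [-0.0, -0.3, 7.6]
opening: 0.0133
gripper_force: 45.0
```

>>> apply_moves --steps '[0.006,0,0.0167,0,0,0,3,0,0,0,0,0,0,3,0,0,0,0,0,0,3]'

```text
t: 10.85
tool_pos: [0.5099, -0.0451, 0.1238]
orientation: [-0.32, 3.123, -0.0]
force: [0.5, 1.7, 8.5]
opening: 0.0137
gripper_force: 45.0
```

>>> apply_moves --steps '[0.006,0,0.0167,0,0,0,3,0,0,0,0,0,0,3,0,0,0,0,0,0,3]'

```text
t: 11.1
tool_pos: [0.5098, -0.0452, 0.1234]
orientation: [-0.32, 3.123, -0.0]
force: [-0.2, 0.0, 7.8]
opening: 0.0133
gripper_force: 45.0
```

Still on the seal, with z tracking about 0.4–0.5 mm per step.

>>> apply_moves --steps '[0.006,0,0.0167,0,0,0,3,0,0,0,0,0,0,3,0,0,0,0,0,0,3]'

```text
t: 11.35
tool_pos: [0.5097, -0.0452, 0.1229]
orientation: [-0.32, 3.123, -0.0]
force: [0.2, 1.4, 8.6]
opening: 0.0135
gripper_force: 45.0
```

>>> apply_moves --steps '[0.006,0,0.0167,0,0,0,3,0,0,0,0,0,0,3,0,0,0,0,0,0,3]'

```text
t: 11.6
tool_pos: [0.5095, -0.0453, 0.1225]
orientation: [-0.32, 3.123, -0.0]
force: [-0.2, 1.6, 8.3]
opening: 0.0134
gripper_force: 45.0
```

>>> apply_moves --steps '[0.006,0,0.0167,0,0,0,3,0,0,0,0,0,0,3,0,0,0,0,0,0,3]'

```text
t: 11.85
tool_pos: [0.5094, -0.0454, 0.1221]
orientation: [-0.32, 3.123, -0.0]
force: [0.2, 1.3, 8.0]
opening: 0.0138
gripper_force: 45.0
```

>>> apply_moves --steps '[0.006,0,0.0167,0,0,0,3,0,0,0,0,0,0,3,0,0,0,0,0,0,3]'

```text
t: 12.1
tool_pos: [0.5095, -0.0454, 0.1219]
orientation: [-0.32, 3.122, -0.001]
force: [-0.3, 0.3, 9.7]
opening: 0.0137
gripper_force: 45.0
```

>>> apply_moves --steps '[0.006,0,0.0167,0,0,0,3,0,0,0,0,0,0,3,0,0,0,0,0,0,3]'

```text
t: 12.35
tool_pos: [0.5096, -0.0455, 0.1218]
orientation: [-0.32, 3.121, -0.001]
force: [0.1, 1.0, 12.3]
opening: 0.0135
gripper_force: 45.0
```

>>> apply_moves --steps '[0.006,0,0.0167,0,0,0,3,0,0,0,0,0,0,3,0,0,0,0,0,0,3]'

```text
t: 12.6
tool_pos: [0.5098, -0.0456, 0.1217]
orientation: [-0.319, 3.121, -0.001]
force: [-1.0, 1.2, 15.0]
opening: 0.0137
gripper_force: 45.0
```

It landed: z stopped at 0.1219 while the force rose from about 8.5 to 15 N. I'll ease off slightly, then slide.

>>> apply_moves --steps '[0,0,-0.01,0,0,0,3,0,-0.0333,0,0,0,0,3,0,-0.0333,0,0,0,0,3,0,-0.0333,0,0,0,0,3,0,0,0,0,0,0,3]'

```text
t: 13.02
tool_pos: [0.5103, -0.0486, 0.1218]
orientation: [-0.319, 3.121, -0.001]
force: [-0.6, 0.9, 12.2]
opening: 0.0138
gripper_force: 45.0
```

>>> apply_moves --steps '[0,-0.0333,0,0,0,0,3,0,-0.0333,0,0,0,0,3,0,0,0,0,0,0,3]'

```text
t: 13.27
tool_pos: [0.5107, -0.0506, 0.1218]
orientation: [-0.319, 3.121, -0.001]
force: [-0.8, 0.9, 12.2]
opening: 0.0139
gripper_force: 45.0
```

>>> apply_moves --steps '[0,-0.0333,0,0,0,0,3,0,0,0,0,0,0,3]'

```text
t: 13.43
tool_pos: [0.5109, -0.0516, 0.1218]
orientation: [-0.319, 3.121, -0.001]
force: [0.9, 0.8, 12.1]
opening: 0.0138
gripper_force: 45.0
```

>>> apply_moves --steps '[0,-0.0333,0,0,0,0,3,0,-0.0333,0,0,0,0,3,0,0,0,0,0,0,3]'

```text
t: 13.68
tool_pos: [0.5113, -0.0535, 0.1218]
orientation: [-0.319, 3.121, -0.001]
force: [-0.2, 0.9, 11.6]
opening: 0.0135
gripper_force: 45.0
```

>>> apply_moves --steps '[0,-0.0333,0,0,0,0,3,0,-0.0333,0,0,0,0,3,0,0,0,0,0,0,3]'

```text
t: 13.93
tool_pos: [0.5118, -0.0555, 0.1217]
orientation: [-0.319, 3.121, -0.001]
force: [-0.7, -0.3, 12.6]
opening: 0.0136
gripper_force: 45.0
```

>>> apply_moves --steps '[0,-0.0333,0,0,0,0,3,0,-0.0333,0,0,0,0,3,0,0,0,0,0,0,3]'

```text
t: 14.18
tool_pos: [0.5122, -0.0575, 0.1218]
orientation: [-0.319, 3.121, -0.001]
force: [-0.1, 0.7, 13.5]
opening: 0.0136
gripper_force: 45.0
```

>>> apply_moves --steps '[0,-0.0333,0,0,0,0,3,0,-0.0333,0,0,0,0,3,0,-0.0333,0,0,0,0,3,0,0,0,0,0,0,3]'

```text
t: 14.52
tool_pos: [0.5128, -0.0604, 0.1218]
orientation: [-0.319, 3.121, -0.001]
force: [-0.3, 0.7, 11.6]
opening: 0.0136
gripper_force: 45.0
```

>>> apply_moves --steps '[0,-0.0333,0,0,0,0,3,0,-0.0333,0,0,0,0,3,0,-0.0333,0,0,0,0,3,0,0,0,0,0,0,3]'

```text
t: 14.85
tool_pos: [0.5134, -0.0634, 0.1218]
orientation: [-0.319, 3.121, -0.001]
force: [0.4, 0.2, 12.4]
opening: 0.0135
gripper_force: 45.0
```

>>> apply_moves --steps '[0,-0.0333,0,0,0,0,3,0,-0.0333,0,0,0,0,3,0,-0.0333,0,0,0,0,3,0,0,0,0,0,0,3]'

```text
t: 15.18
tool_pos: [0.514, -0.0663, 0.1218]
orientation: [-0.319, 3.121, -0.002]
force: [0.7, 0.0, 12.5]
opening: 0.0137
gripper_force: 45.0
```

Travelled about 21 mm smoothly. Continuing.

>>> apply_moves --steps '[0,-0.0333,0,0,0,0,3,0,-0.0333,0,0,0,0,3,0,-0.0333,0,0,0,0,3,0,0,0,0,0,0,3]'

```text
t: 15.52
tool_pos: [0.5146, -0.0693, 0.1218]
orientation: [-0.319, 3.121, -0.002]
force: [-0.5, 0.2, 12.8]
opening: 0.0137
gripper_force: 45.0
```

>>> apply_moves --steps '[0,-0.0333,0,0,0,0,3,0,-0.0333,0,0,0,0,3,0,-0.0333,0,0,0,0,3,0,0,0,0,0,0,3]'

```text
t: 15.85
tool_pos: [0.5152, -0.0722, 0.1218]
orientation: [-0.319, 3.121, -0.002]
force: [0.7, 0.2, 11.4]
opening: 0.014
gripper_force: 45.0
```

>>> apply_moves --steps '[0,-0.0333,0,0,0,0,3,0,-0.0333,0,0,0,0,3,0,-0.0333,0,0,0,0,3,0,0,0,0,0,0,3]'

```text
t: 16.18
tool_pos: [0.5158, -0.0751, 0.1218]
orientation: [-0.319, 3.121, -0.002]
force: [1.1, 0.3, 12.4]
opening: 0.0136
gripper_force: 45.0
```

>>> apply_moves --steps '[0,-0.0333,0,0,0,0,3,0,0,0,0,0,0,3]'

```text
t: 16.35
tool_pos: [0.516, -0.0761, 0.1218]
orientation: [-0.319, 3.121, -0.002]
force: [1.5, 0.3, 12.1]
opening: 0.0135
gripper_force: 45.0
```

>>> apply_moves --steps '[0,-0.025,0,0,0,0,3,0,0,0,0,0,0,3]'

```text
t: 16.52
tool_pos: [0.5162, -0.0768, 0.1218]
orientation: [-0.319, 3.121, -0.002]
force: [0.8, 0.4, 12.4]
opening: 0.0136
gripper_force: 45.0
```

>>> apply_moves --steps '[0,-0.025,0,0,0,0,3,0,0,0,0,0,0,3]'

```text
t: 16.68
tool_pos: [0.5163, -0.0775, 0.1218]
orientation: [-0.319, 3.121, -0.002]
force: [0.5, 0.7, 12.6]
opening: 0.0139
gripper_force: 45.0
```

>>> apply_moves --steps '[0,-0.025,0,0,0,0,3,0,0,0,0,0,0,3]'

```text
t: 16.85
tool_pos: [0.5165, -0.0782, 0.1218]
orientation: [-0.319, 3.121, -0.002]
force: [-0.1, 0.9, 13.1]
opening: 0.0139
gripper_force: 45.0
```

>>> apply_moves --steps '[0,-0.0333,0,0,0,0,3,0,0,0,0,0,0,3]'

```text
t: 17.02
tool_pos: [0.5167, -0.0792, 0.1218]
orientation: [-0.319, 3.121, -0.002]
force: [0.9, 0.7, 11.8]
opening: 0.0134
gripper_force: 45.0
```

>>> apply_moves --steps '[0,-0.025,0,0,0,0,3,0,0,0,0,0,0,3]'

```text
t: 17.18
tool_pos: [0.5169, -0.08, 0.1218]
orientation: [-0.319, 3.121, -0.002]
force: [1.0, 1.1, 11.5]
opening: 0.0139
gripper_force: 45.0
```

>>> apply_moves --steps '[0,-0.025,0,0,0,0,3,0,0,0,0,0,0,3]'

```text
t: 17.35
tool_pos: [0.5169, -0.0803, 0.1218]
orientation: [-0.32, 3.121, -0.0]
force: [0.6, 3.5, 12.8]
opening: 0.0138
gripper_force: 45.0
```

>>> apply_moves --steps '[0,-0.02,0,0,0,0,3,0,0,0,0,0,0,3]'

```text
t: 17.52
tool_pos: [0.517, -0.0804, 0.1218]
orientation: [-0.32, 3.121, 0.001]
force: [-0.5, 5.8, 13.4]
opening: 0.0133
gripper_force: 45.0
```

Bolt stop felt at y ≈ -0.0804 (35 mm of slide, side force up to about 6 N). Next I'll take off the side load, let the seal lift the bolt against the keeper, and open for a higher, lighter grip.

>>> apply_moves --steps '[0,0.025,-0.03,0,0,0,3,0,0,-0.04,0,0,0,3,0,0,-0.04,0,0,0,3,0,0,0,0,0,0,3]'

```text
t: 17.85
tool_pos: [0.5156, -0.0804, 0.1233]
orientation: [-0.32, 3.124, -0.0]
force: [2.9, 1.1, 6.3]
opening: 0.0139
gripper_force: 45.0
```

>>> apply_moves --steps '[0,0,0,0,0,0,22,0,0,0,0,0,0,22,0,0,0,0,0,0,22,0,0,-0.2,0,0,0,22,0,0,0,0,0,0,22]'

```text
t: 18.27
tool_pos: [0.515, -0.0805, 0.1293]
orientation: [0.32, -3.125, 0.0]
force: [0.2, -0.3, 0.6]
opening: 0.0202
gripper_force: 0.0
```

Run:
```python
from h import *
v=np.load("v.npy"); plan([.517,-.0797,.13])
s=robot.read_state(); p=s["tool_pos"]; c,sn=np.cos(v[2]),np.sin(v[2]); d=p[:2]-v[:2]; print("tcp in case",(c*d[0]+sn*d[1])*1e3,(-sn*d[0]+c*d[1])*1e3)
im=eyes.read_camera("wrist"); cv2.imwrite("pics/w4.png",cv2.resize(im[130:330,180:400,::-1],None,fx=3,fy=3,interpolation=cv2.INTER_CUBIC))
for th in ("knob","barrel","keeper"): print(th,[(np.round(x["xy"],1).tolist(),round(x["conf"],2)) for x in eyes.place_of("wrist",th)[:2]])
```

```text
tcp [ 0.515  -0.0805  0.1293] t 18.27 F [ 0.17 -0.27  0.57] open 0.0202 gf 0.0
turn units [0. 0. 0.]
shift units [-0.071  0.011 -0.023] rows 1 each [-0.071  0.011 -0.023]
axes [[-0.979, -0.202, -0.0], [-0.202, 0.979, -0.0], [0.0, -0.0, -1.0]]
tcp in case -44.37936656500481 -20.412430089857004
knob [([280.0, 263.4], 0.83), ([315.2, 239.8], 0.27)]
barrel [([316.0, 239.2], 0.61)]
keeper [([190.4, 242.7], 0.9), ([228.5, 230.8], 0.72)]
```

View pics/w4.png

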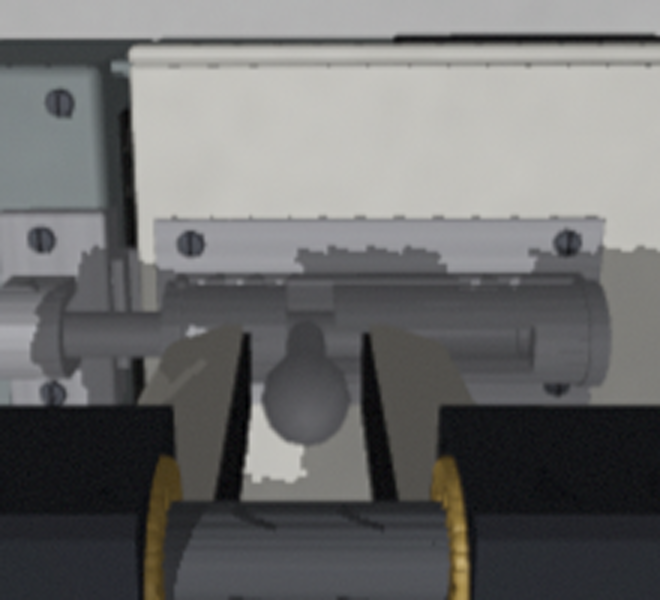

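The picture shows the handle stem lined up with the notch at (310,290) in the crop and the bolt through the keeper at the left. I'll pinch lightly and turn along the arc.

>>> apply_moves --steps '[0,0,0,0,0,0,8,0,0,0,0,0,0,8,0,0,0,0,0,0,8,0.113,0,0.006,0,0,0,8,0,0,0,0,0,0,8]' --grip_force 4

```text
t: 18.88
tool_pos: [0.5114, -0.0813, 0.1285]
orientation: [0.32, -3.125, 0.0]
force: [1.0, -1.4, -1.0]
opening: 0.0156
gripper_force: 4.0
```

>>> apply_moves --steps '[0.112,0,0.017,0,0,0,8,0,0,0,0,0,0,8]'

```text
t: 19.05
tool_pos: [0.508, -0.0819, 0.128]
orientation: [0.32, -3.125, 0.0]
force: [0.0, -1.3, 0.3]
opening: 0.0153
gripper_force: 4.0
```

>>> apply_moves --steps '[0.11,0,0.028,0,0,0,8,0,0,0,0,0,0,8]'

```text
t: 19.22
tool_pos: [0.5048, -0.0826, 0.1273]
orientation: [0.32, -3.125, 0.0]
force: [-0.3, -1.4, 1.3]
opening: 0.015
gripper_force: 4.0
```

>>> apply_moves --steps '[0.106,0,0.039,0,0,0,8,0.102,0,0.049,0,0,0,8,0,0,0,0,0,0,8]'

```text
t: 19.47
tool_pos: [0.4984, -0.0839, 0.1244]
orientation: [0.319, -3.125, 0.0]
force: [-1.5, -1.2, 1.1]
opening: 0.0155
gripper_force: 4.0
```

>>> apply_moves --steps '[0.097,0,0.059,0,0,0,8,0.09,0,0.068,0,0,0,8,0,0,0,0,0,0,8]'

```text
t: 19.72
tool_pos: [0.4928, -0.085, 0.1202]
orientation: [0.319, -3.124, 0.0]
force: [-0.6, -2.4, 0.8]
opening: 0.0154
gripper_force: 4.0
```

>>> apply_moves --steps '[0.083,0,0.077,0,0,0,8,0.075,0,0.085,0,0,0,8,0,0,0,0,0,0,8]'

```text
t: 19.97
tool_pos: [0.4882, -0.0859, 0.1151]
orientation: [0.319, -3.124, -0.0]
force: [0.6, -3.3, 0.1]
opening: 0.015
gripper_force: 4.0
```

>>> apply_moves --steps '[0.066,-0.01,0.092,0,0,0,8,0.056,-0.005,0.098,0,0,0,8,0,0,0,0,0,0,8]'

```text
t: 20.22
tool_pos: [0.4847, -0.0867, 0.1092]
orientation: [0.32, -3.124, -0.001]
force: [0.5, -0.5, -0.6]
opening: 0.0153
gripper_force: 4.0
```

>>> apply_moves --steps '[0.046,0,0.103,0,0,0,8,0.036,0,0.107,0,0,0,8,0,0,0,0,0,0,8]'

```text
t: 20.47
tool_pos: [0.4824, -0.0873, 0.1029]
orientation: [0.32, -3.124, -0.001]
force: [-0.5, 1.1, -0.2]
opening: 0.0151
gripper_force: 4.0
```

>>> apply_moves --steps '[0.025,0,0.1,0,0,0,8,0,0,0,0,0,0,8]'

```text
t: 20.63
tool_pos: [0.4819, -0.0875, 0.1002]
orientation: [0.32, -3.125, -0.001]
force: [-0.7, 0.7, -0.2]
opening: 0.0148
gripper_force: 4.0
```

>>> apply_moves --steps '[0.01,0,0.06,0,0,0,8,0,0,0,0,0,0,8]'

```text
t: 20.8
tool_pos: [0.4817, -0.0875, 0.0987]
orientation: [0.32, -3.125, -0.0]
force: [-1.3, 0.2, -0.7]
opening: 0.0153
gripper_force: 4.0
```

>>> apply_moves --steps '[0.003,0,0.04,0,0,0,8,0,0,0,0,0,0,8]'

```text
t: 20.97
tool_pos: [0.4817, -0.0876, 0.0976]
orientation: [0.32, -3.125, -0.0]
force: [-2.2, 1.3, 0.4]
opening: 0.016
gripper_force: 4.0
```

Run:
```python
from h import *
im=eyes.read_camera("wrist"); cv2.imwrite("pics/w5.png",cv2.resize(im[130:330,150:400,::-1],None,fx=3,fy=3,interpolation=cv2.INTER_CUBIC))
for th in ("knob","barrel","keeper"): print(th,[(np.round(x["xy"],1).tolist(),round(x["conf"],2)) for x in eyes.place_of("wrist",th)[:2]])
v=np.load("v.npy"); print(proj("wrist",world(v,(-79,-20,107))) if 0 else "")
```

```text
knob [([280.9, 271.7], 0.59)]
barrel []
keeper []
```

View pics/w5.png

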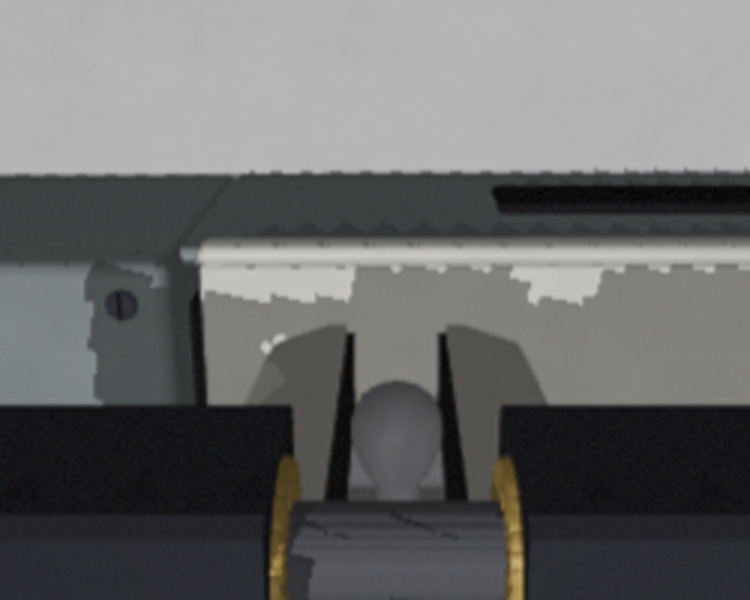

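The handle is lying down towards the front, with the knob between the fingers at about (281,272). One more nudge to the stop, then I'll release and rise.

>>> apply_moves --steps '[0,0,0.04,0,0,0,8,0,0,0,0,0,0,8]'

```text
t: 21.33
tool_pos: [0.4817, -0.0876, 0.0965]
orientation: [0.32, -3.125, -0.0]
force: [-2.2, 1.9, 1.3]
opening: 0.0152
gripper_force: 4.0
```

>>> apply_moves --steps '[0,0,0,0,0,0,26,0,0,0,0,0,0,26,0,0,0,0,0,0,26,0,0,-0.3,0,0,0,26,0,0,-0.9,0,0,0,26,0,0,-1,0,0,0,26,0,0,-1,0,0,0,26,0,0,0,0,0,0,26]'

```text
t: 22.0
tool_pos: [0.4854, -0.0888, 0.2006]
orientation: [-0.319, 3.115, -0.007]
force: [0.9, -0.3, 1.1]
opening: 0.0242
gripper_force: 0.0
```

Run:
```python
from h import *
plan([.48,-.09,.2])
im=eyes.read_camera("wrist"); cv2.imwrite("pics/w6.png",im[:,:,::-1])
for th in ("knob","barrel","keeper","lid_corner"): print(th,[(np.round(x["xy"],1).tolist(),round(x["conf"],2)) for x in eyes.place_of("wrist",th)[:2]])
v=np.load("v.npy")
from fit import world
for p in ((-79,-20,107),(-45,0,105),(-45,-77,105),(-62,105,92)): print(proj("wrist",world(v,p)).round())
```

```text
tcp [ 0.4854 -0.0888  0.2006] t 22.0 F [ 0.93 -0.31  1.13] open 0.0242 gf 0.0
turn units [-0. -0.  0.]
shift units [ 0.186 -0.004  0.018] rows 1 each [ 0.186 -0.004  0.018]
axes [[-0.979, -0.202, 0.01], [-0.202, 0.979, -0.003], [-0.01, -0.005, -1.0]]
knob [([284.8, 208.6], 0.94)]
barrel [([310.2, 242.0], 0.7), ([245.5, 233.7], 0.63)]
keeper [([218.3, 242.1], 0.77)]
lid_corner [([423.7, 219.7], 0.88)]
[281. 213.]
[305. 251.]
[214. 251.]
[424. 227.]
```

View pics/w6.png

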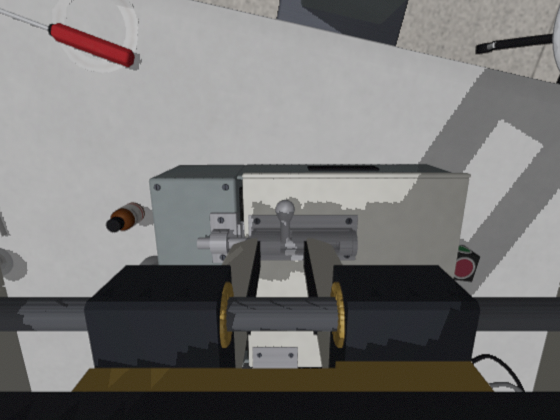

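The picture shows the bolt through the keeper (nose visible at (203,243)), the handle lying towards the front with its knob at (285,209), the lid flat, the bystanders standing, and the gripper clear.

```bash
python3 -c "
from plant import robot
print(robot.close_job())"
```

```text
the job is handed in; nothing more can be done
None
```

I shut the dry box and handed it in at about 22 s: the lid is down on its ledge, the bolt is at its end stop through the keeper, and the handle lies in the notch. Readings topped out at about 15 N on the lid and 6 N on the bolt, and the last picture shows nothing beside the box disturbed, but no verdict came back.

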